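# Tap-centre a bud vase on the banding wheel and turn it to check that it runs true

### The arm

A 6-joint arm with a two-finger parallel gripper is mounted at the origin on the work surface; the furniture and walls round the work are solid. World frame = base frame: x ahead of the robot, y to its left, z up, the work surface at z = 0. Lengths are in mm, angles in rad, forces in N, time in s.
With the tool pointing down it reaches from about 275 to 750 mm from the base axis. Payload 10.2 kg.
Tool frame: the origin (TCP) lies midway between the tips of the shut fingers; the grasp point (between the pads) lies 19 mm behind it (ctrl.grasp_offset is the distance from the TCP to the grasp point, in mm); z points along the fingers, y is the line along which they close (so a half turn about z gives the same grasp; the last joint's range is limited). The gripper opens to 85 mm and grips with 20 to 120 N. Pads are 22 mm wide; open, the fingers measure 114 mm over their backs; the gripper's body (76 mm by 85 mm) begins 54 mm behind the grasp point. The pads swing forward as they close: fully open they stand 13 mm farther back than shut.
Start: joints at [-1.385, 0.313, 1.498, -0, 1.331, -0.223], TCP at [208.68, -481.751, 231.294] pointing down, gripper open.
Joint ranges: [-2.94, 2.94], [-0.97, 2.17], [0.19, 2.56], [-1.23, 4.37], [0.02, 3.11], [-2.88, 2.88]. Speed limits (rad/s): [2.39, 2.39, 3.01, 3.14, 3.14, 3.14].

### API

Orientations are given as a unit quaternion [w, x, y, z].
In Python, from rig import ctrl, viewer, models gives the robot as it stands. The module is installed in compiled form; this text tells all that it offers.
- The arm moves only by the shell command python3 -m pendant 'ROWS' [OPENING] [FORCE]. ROWS is text: rows parted by semicolons, each of 4 numbers parted by spaces: the shift along the tool's x, y, z in m, then the turn about the tool's z in rad. In form: x y z yaw; .... A call has 1 to 10 rows; each row shifts and turns the commanded pose from where the row before left it, along the tool's axes as they then stand; what a row does not reach is not made up. A row lasts 1/8 s, in which the tool goes at most 62.5 mm and 10.7 degrees, less where a joint would pass 70% of its speed; a pose out of reach is approached as far as the arm can. A call is refused whole if a number of a shift passes 0.0625 or a number of a turn 0.188, either way. A call with a gripper value outside its range is refused whole. OPENING is the opening, from 0 (shut) to 1 (fully open), set as the call begins (- or left out, the last holds). The fingers move at their own pace and stop on an object; FORCE is the grip in N (left out, the last holds). Time passes only in rows, so rows that do not move let the fingers close. It gives the time, the measured TCP pose, the force, the opening and the grip force at its end, in the units of the state.
- ctrl.sense(): the state, without advancing time (a new reading comes with each control period).
- viewer.capture(name): name is "scene" or "top" or "wrist"; returns a dict with "color" (480x640x3 uint8, red, green, blue), "vertical_fov" (degrees; the focal length in pixels is half the picture's height over the tangent of half this angle, whatever the lens; pixels are square), "cx", "cy" (the principal point, pixels), "pose" (4x4, takes a point from camera to world coordinates). Camera axes: x right, y down, z forward; pixel columns grow to the right and rows downward; lengths in mm; the calibration is good to about 2 mm. The wrist camera is an equidistant fisheye: a pixel r from the principal point sees the ray r / f radians off the axis. A picture is of the moment at which its call begins. There is no depth.
- ctrl.finish_job(): hands the job in; it is judged then, once.
Trained networks look in the newest picture that a camera, given by its name, has taken for a name from the list of things; names that differ only in an ending like _2 or _b are one class to them, and where a whole thing is asked for, a point or a joint stands for the part that bears it (a point fixed in the world has none). Each returns a list of dicts, best first, with "p" (0 to 1); they miss things now and then, are a little off and sometimes report something else, mostly with a low value. They report only what shows in the picture. A call takes as long as a camera call.
- models.boxes_of(camera, query): "at" ([x, y, z] in mm, in world coordinates, good to about 4 mm: the middle of the surface that is visible of it).
The state is a dict: "time_s": time; "joints": joint angles; "dq": joint speeds; "tau": joint torques, N m; "eef_pos": TCP position; "ee_rot": TCP orientation; "force": force on the tool from outside, world axes, zero at the start; "wrist_torque": the same for the moment, N m; "grip_width": opening from 0.0 (shut) to 1.0 (fully open); "grip_force": force on a finger pad.
Only numpy, scipy, OpenCV 4.12 (cv2) and the standard library are available. Lean on these libraries where they do the work, as an engineer would, in place of code of your own. Each camera call takes 0.05 s, during which the arm holds its last target. There are 200 camera calls.

### The job

The bud vase stands off-centre on the banding wheel and is about to get a painted band: centre it on the wheel with light taps of the fingers low on its belly, so gently that it stays standing, and take the fingers off it. Then turn the wheel about half a turn, either way, by pushing it round (the two pins on it are good to push on), and let it come to rest with the vase still standing true in the centre. Grip and lift nothing, and leave the things around where they stand.

Things in the scene. Friction and masses are not known exactly. Their poses are not given: they have to be found in the camera images.
- vase: Terracotta bud vase, 105 mm tall, 0.17 to 0.3 kg, loose on the wheel's head. Round about its z axis: flat foot 39 mm across, belly widest (70 mm across) 30 mm above the foot, slim neck (23 mm across at 89 mm), lip 33 mm across. Origin: centre of the foot's underside. Pushed at the belly it slides on the smooth head (friction about 0.4) and stays where left; pushed at the neck or hard it tips.
- wheel_top (a point): Centre of the flat top of the banding wheel's round aluminium head, on the turning axis; z up. The head is 200 mm across and 10 mm thick at the rim, its top 66 mm above the table, with turned guide rings 32, 64, 96, 128 and 160 mm across. It turns with the head. The wheel's foot is fixed to the table.
- wheel_head (a joint): Angle of the wheel's head in rad about the vertical axis, growing anticlockwise seen from above; it turns freely either way for more than a full turn, with light friction (0.04 N m, about 0.5 N at a pin), and stops at once when let go.
- pin_a (a point): Top centre of one of the two upright steel pins on the wheel's head: 10 mm across, 14 mm tall above the head, 85 mm from the turning axis.
- pin_b (a point): Top centre of the other pin, just like pin_a, straight across the head from it.
- slip_cup: Bystander: small beige cup, 69 mm across, 52 mm tall, on the table. Origin: centre of its underside.
- brush_tin: Bystander: slim red tin with brushes standing in it, 73 mm across, 201 mm tall with the brushes, on the table. Origin: centre of its underside.
- stain_jar: Bystander: small screw-lid jar, 37 mm across, 64 mm tall, on the table. Origin: centre of its underside.

How it is judged (in metres and radians):
On the way, in this order (a step that is already met when the one before it is completed fails the run):
1. the vase has been tapped to the centre of the wheel (within 5 mm), stands upright and is not touched (horizontal distance between vase and wheel_top below 0.005 m and angle between vase's own z axis and vertical below 0.08 rad and contact force between vase and the fingers below 0.05 N and contact force between vase and the arm below 0.05 N and z of vase in the frame of wheel_top between -0.004 and 0.004 m and linear speed of vase below 0.02 m/s and angular speed of vase below 0.3 rad/s), for 0.2 s.
2. the wheel has then been pushed round and is turned about half round (85 to 275 degrees) from where it was at the start, the vase still upright in the centre (distance of pin_a from where it was at the start of the episode above 0.115 m and horizontal distance between vase and wheel_top below 0.005 m and angle between vase's own z axis and vertical below 0.08 rad), for 0.1 s.
At the end, for the whole second after the job is handed in: The vase stands upright (within about 5 degrees) on the wheel's head, its foot's centre within 5 mm of the turning axis; the head is turned about half round from its start (85 to 275 degrees, either way) and everything is at rest (all of step 2 and velocity of joint wheel_head between -0.05 and 0.05 rad/s and z of vase in the frame of wheel_top between -0.004 and 0.004 m and linear speed of vase below 0.02 m/s and angular speed of vase below 0.3 rad/s); the robot touches nothing.
It fails at once if the vase tips by more than about 17 degrees (angle between vase's own z axis and vertical above 0.3 rad).
It fails at once if the vase is lifted off the wheel (z of vase in the frame of wheel_top above 0.01 m).
It fails at once if the vase is gripped or struck with more than 20 N (contact force between vase and the fingers above 20 N or contact force between vase and the arm above 20 N).
It fails at once if a bystander (cup, tin of brushes, small jar) is moved by more than 15 mm or tipped (distance of any of slip_cup, brush_tin, stain_jar from where it was at the start of the episode above 0.015 m or angle between any of slip_cup, brush_tin, stain_jar's own z axis and vertical above 0.3 rad).
It also fails if it takes over 72 s, if anything falls off the work surface, if the arm or the gripper's body presses on something with over 40 N, if the wrist force passes 120 N, or if a joint passes its speed limit or range.

## Working session

There is one attempt and no reset: what is moved stays moved. The work goes in short steps, Python scripts to look and compute and a shell command to move; the robot and the scene stay as the last step left them, time stands still between calls to the robot, and variables do not carry over. Pictures are saved under pics/ and viewed, at most 12 in all, crops included, and the job is handed in when it is done.

```bash
mkdir -p pics
cat > h.py <<'E'
import numpy as np, cv2
from rig import ctrl, viewer, models
def cap(n):
    c=viewer.capture(n); c['f']=240/np.tan(np.radians(c['vertical_fov'])/2); return c
def proj(c,p):
    T=np.linalg.inv(c['pose']); q=T[:3,:3]@np.array(p,float)+T[:3,3]
    return np.array([c['cx']+c['f']*q[0]/q[2], c['cy']+c['f']*q[1]/q[2]])
def atz(c,u,v,z):
    d=c['pose'][:3,:3]@np.array([(u-c['cx'])/c['f'],(v-c['cy'])/c['f'],1]); o=c['pose'][:3,3]
    return o+d*(z-o[2])/d[2]
E
python3 - <<'E'
from h import *
for n in ['scene','top']:
    c=cap(n); cv2.imwrite(f'pics/{n}0.png',c['color'][:,:,::-1]); print(n,c['vertical_fov'],c['pose'].round(2).tolist())
    for q in ['vase','wheel_top','pin_a','slip_cup','brush_tin','stain_jar']:
        print(q,[(np.round(d['at']).tolist(),round(d['p'],2)) for d in models.boxes_of(n,q)[:3]])
s=ctrl.sense(); print(s)
E
```

```text
scene 53.74820545877627 [[-0.85, -0.38, 0.36, 98.21], [-0.52, 0.63, -0.57, 706.93], [-0.01, -0.68, -0.74, 739.55], [0.0, 0.0, 0.0, 1.0]]
vase [([471.0, 252.0, 120.0], 0.75), ([456.0, 281.0, 69.0], 0.4)]
wheel_top [([458.0, 284.0, 65.0], 0.73)]
pin_a [([455.0, 282.0, 68.0], 0.65)]
slip_cup [([383.0, 75.0, 30.0], 0.84)]
brush_tin [([398.0, -43.0, 88.0], 0.76)]
stain_jar [([299.0, 283.0, 59.0], 0.88)]
top 52.23678769113532 [[0.02, -1.0, 0.09, 367.88], [-1.0, -0.02, -0.01, 165.62], [0.01, -0.09, -1.0, 934.15], [0.0, 0.0, 0.0, 1.0]]
vase [([472.0, 230.0, 122.0], 0.58)]
wheel_top [([471.0, 265.0, 64.0], 0.86)]
pin_a [([470.0, 264.0, 69.0], 0.72)]
slip_cup [([383.0, 67.0, 31.0], 0.9)]
brush_tin [([397.0, -59.0, 98.0], 0.69)]
stain_jar [([305.0, 269.0, 62.0], 0.74)]
{'time_s': 0.7, 'joints': array([-1.38536533e+00,  3.12875507e-01,  1.49767662e+00,  5.00850116e-05,
        1.33101762e+00, -2.23401585e-01]), 'dq': array([-0.00015735,  0.00104388,  0.00029477,  0.00043854,  0.00014695,
       -0.00078312]), 'tau': array([ 2.04247161e-03, -4.12098563e+01, -2.59874833e+01, -1.19604301e-04,
        5.18496836e-04, -2.45198311e-05]), 'eef_pos': array([ 208.7097497 , -481.74494872,  231.3155264 ]), 'ee_rot': array([1.19128065e-05, 9.79180849e-01, 2.02989815e-01, 2.41043111e-05]), 'force': array([-0.00836432, -0.06579426,  0.56743757]), 'wrist_torque': array([-0.01141976, -0.00956508,  0.01681991]), 'grip_force': 0.0, 'grip_width': 1.0006824729215984}
```

View pics/top0.png

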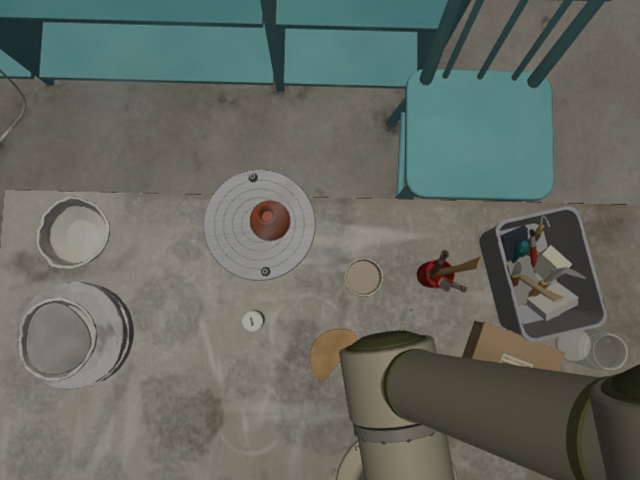

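View pics/scene0.png

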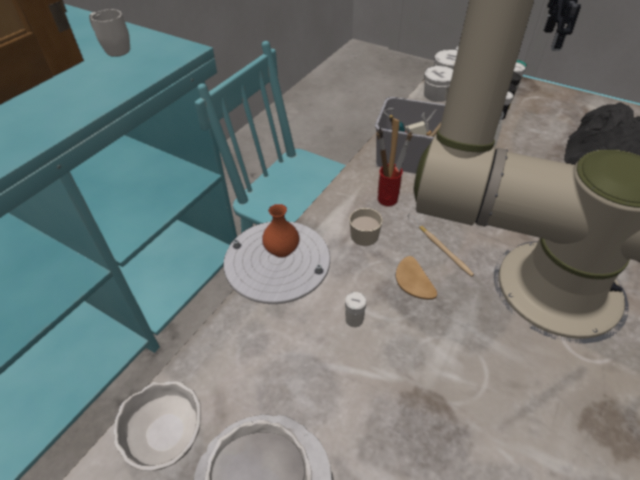

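The top view shows the wheel around (260,224), the vase belly at (270,221), and pins at (253,178) and (265,271). The scene view agrees: the vase is off-centre towards the robot's right, with the cup at (365,227), the tin at (389,185) and the jar at (355,309). Next I'll fit the wheel rings and the vase silhouette.

```bash
cat >> h.py <<'E'
from scipy.optimize import minimize
A=np.linspace(0,2*np.pi,180,endpoint=False)
def circ(c,x,y,z,r): return np.array([proj(c,[x+r*np.cos(a),y+r*np.sin(a),z]) for a in A])
def wheel(c,x0):
    g=cv2.GaussianBlur(cv2.cvtColor(c['color'],cv2.COLOR_RGB2GRAY),(0,0),1.0).astype(np.float32)
    m=cv2.magnitude(cv2.Sobel(g,5,1,0),cv2.Sobel(g,5,0,1)); m=np.minimum(m,80)
    def cost(p):
        s=0
        for r in (100,80,64):
            q=circ(c,p[0],p[1],66,r).astype(np.float32); s-=cv2.remap(m,q[:,:1],q[:,1:],1).mean()
        return s
    b=min(((cost((x0[0]+i,x0[1]+j)),x0[0]+i,x0[1]+j) for i in range(-16,17,4) for j in range(-16,17,4)))
    return minimize(cost,b[1:],method='Nelder-Mead',options=dict(initial_simplex=[b[1:],(b[1]+3,b[2]),(b[1],b[2]+3)])).x
PR=[(0,19.5),(12,29),(22,34),(30,35),(40,33.5),(52,28),(65,19.5),(78,13),(89,11.5),(98,13),(105,16.5)]
def vmask(c):
    hsv=cv2.cvtColor(c['color'],cv2.COLOR_RGB2HSV); 
    return ((hsv[...,0]<16)&(hsv[...,1]>100)&(hsv[...,2]>40)).astype(np.uint8)
def vase(c,x0):
    M=vmask(c); u,v=proj(c,[*x0,110]); box=np.zeros_like(M); cv2.circle(box,(int(u),int(v)),75,1,-1); M=M*box*1.0
    def cost(p):
        R=np.zeros((480,640),np.uint8); P=[circ(c,p[0],p[1],66+z,r) for z,r in PR]
        for a,b in zip(P,P[1:]):
            cv2.fillConvexPoly(R,np.round(cv2.convexHull(np.float32(np.vstack([a,b])))*16).astype(np.int32),1,shift=4)
        return np.abs(R-M).sum()/M.sum()
    b=min(((cost((x0[0]+i,x0[1]+j)),x0[0]+i,x0[1]+j) for i in range(-24,25,6) for j in range(-24,25,6)))
    r=minimize(cost,b[1:],method='Nelder-Mead',options=dict(initial_simplex=[b[1:],(b[1]+5,b[2]),(b[1],b[2]+5)]))
    return r.x,r.fun
def rep(n,x0=(470,265)):
    c=cap(n); w=wheel(c,x0); v,e=vase(c,x0); print(n,'wheel',w.round(1),'vase',v.round(1),'err',round(e,3),'off',(v-w).round(1)); return c,w
E
python3 - <<'E'
from h import *
for n in ['top','scene']:
    c,w=rep(n)
    if n=='top':
        for u,v in [(253,178),(265,271)]: print(atz(c,u,v,80).round(1))
E
```

```text
top wheel [472.8 259.9] vase [478.6 240.4] err 0.497 off [  5.8 -19.6]
[555.  272.3  80. ]
[391.2 245.9  80. ]
scene wheel [480.  259.6] vase [482.3 235.7] err 0.227 off [  2.3 -24. ]
```

Run:
```python
from h import *
out=[]
for n,w,v in [('top',(472.8,259.9),(478.6,240.4)),('scene',(480,259.6),(482.3,235.7))]:
    c=cap(n); im=c['color'][:,:,::-1].copy(); M=vmask(c); k=3
    u0,v0=proj(c,[*w,66]).astype(int); im=cv2.resize(im,None,fx=k,fy=k); 
    cn,_=cv2.findContours(cv2.resize(M,None,fx=k,fy=k,interpolation=0),0,1); cv2.drawContours(im,cn,-1,(255,0,0),1)
    for r in(100,80,64): cv2.polylines(im,[np.int32(circ(c,*w,66,r)*k)],True,(0,255,0),1)
    for z,r in PR[::2]: cv2.polylines(im,[np.int32(circ(c,*v,66+z,r)*k)],True,(0,255,255),1)
    out.append(im[max(0,v0*k-220):v0*k+220,u0*k-195:u0*k+195][:440])
cv2.imwrite('pics/o1.png',np.hstack(out))
```

```text
(no output)
```

View pics/o1.png

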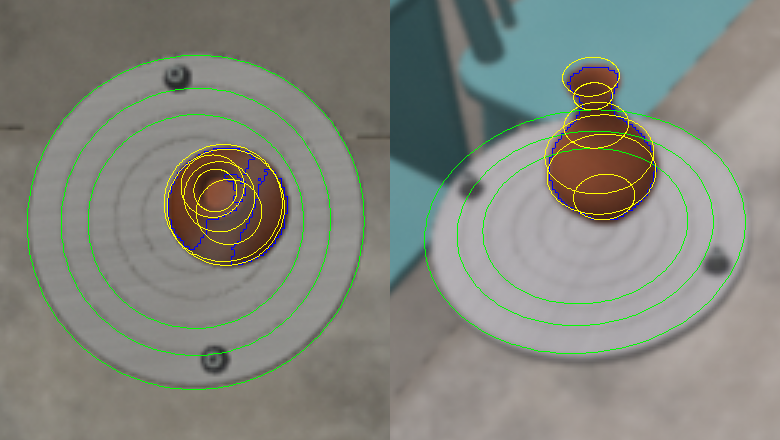

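The top-view rings fit well. The vase mask misses dark parts in the top view, and the scene wheel fit is off. I'll fix the mask and narrow the scene search.

Run:
```python
s=open('h.py').read()
i=s.index("    hsv=cv2"); j=s.index("def vase")
s=s[:i]+"    q=c['color'].astype(int); return cv2.morphologyEx(((q[...,0]-q[...,2]>22)&(q[...,0]>1.45*q[...,2])).astype(np.uint8),cv2.MORPH_CLOSE,np.ones((5,5)))\n"+s[j:]
s=s.replace("range(-16,17,4)","range(-6,7,2)").replace("x0=(470,265)","x0=(473,260)")
open('h.py','w').write(s)
from h import *
for n in ['top','scene']: rep(n)
c=cap('wrist');print(c['pose'].round(2).tolist(),ctrl.sense()['time_s'])
```

```text
top wheel [472.8 259.9] vase [480.2 240.2] err 0.117 off [  7.4 -19.8]
scene wheel [480.  259.7] vase [480.9 234.8] err 0.193 off [  0.9 -24.9]
[[0.4, -0.88, -0.27, 280.58], [-0.92, -0.38, -0.12, -452.46], [0.0, 0.3, -0.95, 374.34], [0.0, 0.0, 0.0, 1.0]] 1.05
```

```bash
python3 -m pendant '0 0 -0.04 0; 0 0 -0.05 0.05; 0.04 -0.033 0 0;0.04 -0.033 0 0;0.04 -0.033 0 0;0.04 -0.033 0 0;0.04 -0.033 0 0;0.04 -0.033 0 0;0.04 -0.033 0 0' 1; python3 -m pendant '0.04 -0.033 0 0;0.04 -0.033 0 0;0.04 -0.033 0 0;0.04 -0.033 0 0;0.04 -0.033 0 0;0.03 -0.033 0 0;0 0 0 0;0 0 0 0'
```

```text
time_s: 2.17
eef_pos: [390.3, -165.6, 321.5]
ee_rot: [0.0, 0.984, 0.178, 0.0]
force: [1.1, -0.8, -0.5]
grip_width: 1.002
grip_force: 0.0
time_s: 3.18
eef_pos: [535.4, 98.7, 321.2]
ee_rot: [0.0, 0.984, 0.178, -0.0]
force: [0.4, 0.0, 0.4]
grip_width: 1.001
grip_force: 0.0
```

```bash
python3 -m pendant '0 0 0.05 0;0 0 0.05 0;0 0 0.05 0;0 0 0.05 0;0 0 0.04 0;-0.002 0 0.007 0;0 0 0 0'
python3 - <<'E'
from h import *
out=[]
for n in ['top','scene']:
    c,w=rep(n)
    im=cv2.resize(c['color'][:,:,::-1],None,fx=2,fy=2); u,v=(proj(c,[500,180,70])*2).astype(int); print(n,u,v)
    out.append(im[max(v-250,0):max(v-250,0)+500,u-200:u+200])
cv2.imwrite('pics/o2.png',np.hstack(out))
E
```

```text
time_s: 4.05
eef_pos: [534.1, 97.7, 75.5]
ee_rot: [0.0, 0.984, 0.178, 0.001]
force: [0.1, 0.3, 0.7]
grip_width: 1.006
grip_force: 0.0
top wheel [472.8 260. ] vase [480.2 240.2] err 0.109 off [  7.4 -19.8]
top 608 421
scene wheel [480.1 259.6] vase [480.9 234.8] err 0.193 off [  0.8 -24.9]
scene 579 450
```

View pics/o2.png

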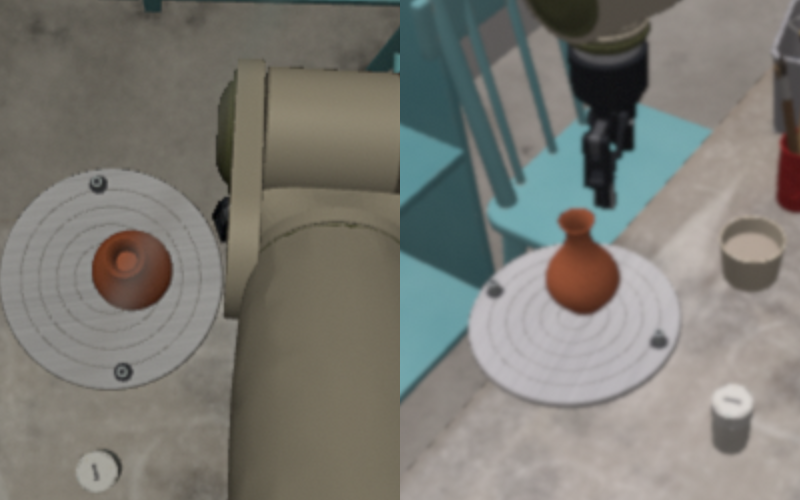

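```bash
python3 -m pendant '0 -0.015 0 0;0 -0.015 0 0;0 -0.01 0 0;0 -0.008 0 0;0 -0.004 0 0;0 -0.003 0 0;0 -0.003 0 0;0 -0.003 0 0;0 -0.003 0 0;0 0 0 0'; python3 -c "
from h import *
rep('scene')";  python3 -m pendant '0 -0.003 0 0;0 -0.003 0 0;0 -0.003 0 0;0 0 0 0';python3 -c "
from h import *
c,w=rep('scene')
im=cv2.resize(c['color'][:,:,::-1],None,fx=3,fy=3); u,v=(proj(c,[470,220,90])*3).astype(int)
cv2.imwrite('pics/o3.png',im[max(v-250,0):max(v-250,0)+500,u-300:u+300])"
```

```text
time_s: 5.4
eef_pos: [511.2, 158.4, 74.3]
ee_rot: [-0.0, 0.984, 0.178, -0.0]
force: [-0.3, -0.3, 0.1]
grip_width: 1.0
grip_force: 0.0
scene wheel [480.1 259.6] vase [479.8 238.1] err 0.141 off [ -0.3 -21.6]
time_s: 5.95
eef_pos: [507.9, 167.0, 74.3]
ee_rot: [-0.0, 0.984, 0.179, -0.0]
force: [-0.2, 0.9, 0.1]
grip_width: 1.002
grip_force: 0.0
scene wheel [480.  259.9] vase [476.1 247.2] err 0.135 off [ -3.8 -12.7]
```

View pics/o3.png

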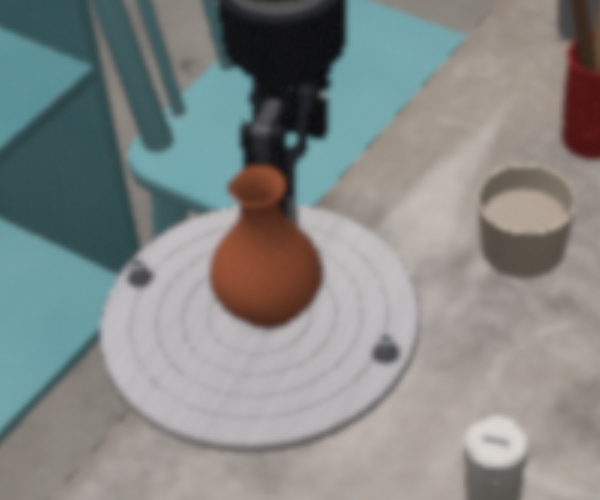

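The vase stands upright and has moved about 13 mm with the finger at its belly. A little more, then I'll back off and look from the top.

```bash
python3 -m pendant '0 -0.003 0 0;0 -0.002 0 0;0 0 0 0;0 0.003 0 0;0 0.02 0 0;0 0.03 0 0; 0 0.03 0 0; 0 0 0 0';python3 -c "
from h import *
c,w=rep('scene')
c,w=rep('top');v,e=vase(c,(473,260))
im=cv2.resize(c['color'][:,:,::-1],None,fx=4,fy=4);k=4
u,q=(proj(c,[*w,66])*4).astype(int)
for r in(100,80,64,48,32): cv2.polylines(im,[np.int32(circ(c,*w,66,r)*k)],True,(0,255,0),1)
for z,r in PR[3:4]+PR[-1:]: cv2.polylines(im,[np.int32(circ(c,*v,66+z,r)*k)],True,(0,255,255),1)
cv2.imwrite('pics/o4.png',im[max(q-250,0):max(q-250,0)+500,u-250:u+250])"
```

```text
time_s: 7.0
eef_pos: [536.3, 91.1, 74.2]
ee_rot: [0.0, 0.984, 0.177, 0.0]
force: [0.6, 0.6, -0.8]
grip_width: 1.003
grip_force: 0.0
scene wheel [479.9 260. ] vase [475.3 252.2] err 0.184 off [-4.6 -7.8]
top wheel [472.8 259.9] vase [473.6 257.6] err 0.128 off [ 0.8 -2.3]
```

View pics/o4.png

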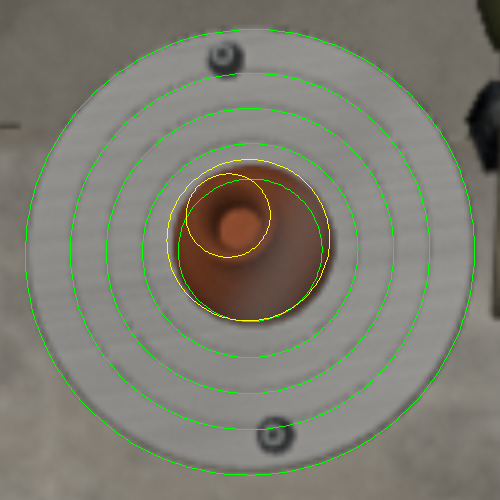

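The rings fit. The yellow belly outline sits about 4 zoomed pixels left of and above the real belly (edges near x=172..333, y=162..323), because the mask loses the shiny side. I'll fit the belly edge directly.

```bash
cat >> h.py <<'E'
def belly(c,w):
    q=cv2.GaussianBlur(c['color'],(0,0),0.8).astype(np.float32); g=np.zeros((480,640),np.float32)
    for ch in range(3): g+=cv2.magnitude(cv2.Sobel(q[...,ch],5,1,0),cv2.Sobel(q[...,ch],5,0,1))
    g=np.minimum(g,400)
    def cost(p):
        s=circ(c,p[0],p[1],97,35).astype(np.float32); return -cv2.remap(g,s[:,:1],s[:,1:],1).mean()
    X=np.arange(-12,12.1,.5); G=np.array([[cost((w[0]+a,w[1]+b)) for b in X] for a in X]); i,j=np.unravel_index(G.argmin(),G.shape)
    W=np.clip(-G-(-G).max()*0.9,0,None); a,b=(W.sum(1)@X)/W.sum(),(W.sum(0)@X)/W.sum()
    print('belly off best',X[i],X[j],'mean',a.round(1),b.round(1),'score',-G.min().round(0)); return X[i],X[j]
E
python3 -c "
from h import *
c=cap('top');w=wheel(c,(473,260));b=belly(c,w)
im=cv2.resize(c['color'][:,:,::-1],None,fx=6,fy=6);k=6
u,q=(proj(c,[*w,66])*k).astype(int)
cv2.polylines(im,[np.int32(circ(c,w[0]+b[0],w[1]+b[1],97,35)*k+3)],True,(0,255,255),1)
for r in(64,48): cv2.polylines(im,[np.int32(circ(c,*w,66,r)*k+3)],True,(0,255,0),1)
cv2.imwrite('pics/o5.png',im[q-250:q+250,u-250:u+250])"
```

```text
belly off best -0.5 -3.5 mean -0.7 -3.8 score 400.0
```

View pics/o5.png

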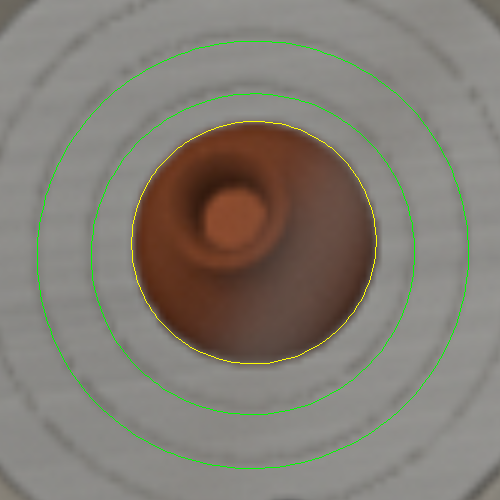

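The belly fit is right on. The green rings sit about 5 px low and left of the engraved ones, so I'll refit the wheel on the dark ring lines only.

```bash
cat >> h.py <<'E'
def rings(c,w0):
    g=cv2.cvtColor(c['color'],cv2.COLOR_RGB2GRAY).astype(np.float32)
    d=cv2.GaussianBlur(g,(0,0),3)-cv2.GaussianBlur(g,(0,0),0.7); d=np.clip(d,-3,6)
    def cost(p):
        s=0
        for r in (80,64,48):
            q=circ(c,p[0],p[1],66,r).astype(np.float32); s-=cv2.remap(d,q[:,:1],q[:,1:],1).mean()
        return s
    X=np.arange(-6,6.1,.5); G=np.array([[cost((w0[0]+a,w0[1]+b)) for b in X] for a in X]); i,j=np.unravel_index(G.argmin(),G.shape)
    w=np.array([w0[0]+X[i],w0[1]+X[j]]); print('rings',w,'score',-G.min().round(2),'vs edge',-G[(i+8)%25,j].round(2)); return w
E
python3 -c "
from h import *
c=cap('top');w=rings(c,(473,260));b=belly(c,w)
im=cv2.resize(c['color'][:,:,::-1],None,fx=6,fy=6);k=6
u,q=(proj(c,[*w,66])*k).astype(int)
for r in(80,64,48): cv2.polylines(im,[np.int32(circ(c,*w,66,r)*k+3)],True,(0,255,0),1)
cv2.imwrite('pics/o6.png',im[q-290:q+290,u-290:u+290])"
```

```text
rings [475.5 261. ] score 14.25 vs edge -2.91
belly off best -3.5 -5.0 mean -3.3 -5.0 score 400.0
```

View pics/o6.png

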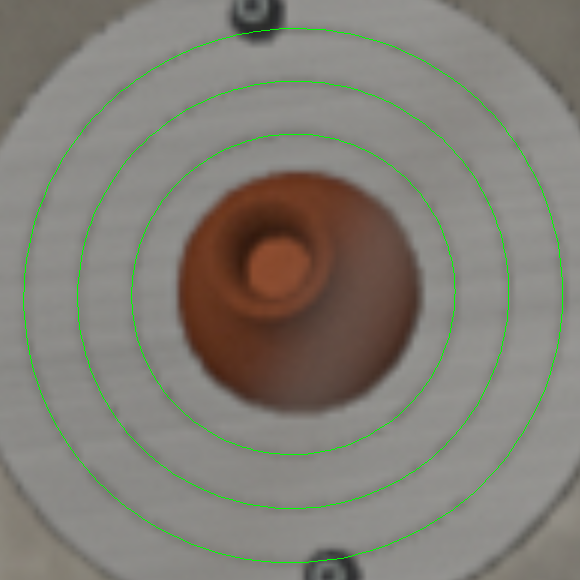

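```bash
python3 -m pendant '-0.034 -0.034 0 0;-0.034 -0.034 0 0;-0.034 -0.034 0 0;0 0 0 0.16;0 0 0 0.16;0 0 0 0.16;0 0 0 0.16;0 0 0 0.16;0 0 0 0.15'; python3 -c "
from h import *
c=cap('scene');w=rings(c,(475,260));print(vase(c,(473,256)))
s=ctrl.sense();print(s['eef_pos'].round(1),s['ee_rot'].round(3),s['joints'].round(2))
c=cap('top');w=rings(c,(475,260));b=belly(c,w)
"
```

```text
time_s: 8.32
eef_pos: [403.8, 153.8, 74.4]
ee_rot: [-0.0, 0.956, -0.293, 0.0]
force: [-1.0, -0.1, 0.6]
grip_width: 1.0
grip_force: 0.0
rings [477. 260.] score 8.38 vs edge 1.27
(array([475.09716797, 252.48193359]), np.float64(0.18210862619808307))
[403.8 153.8  74.4] [-0.     0.955 -0.296  0.   ] [0.09 0.32 1.95 0.   0.86 2.26]
rings [475.5 261. ] score 10.54 vs edge 1.57
belly off best -3.0 -4.5 mean -3.2 -4.8 score 326.0
```

```bash
python3 -m pendant '0 -0.012 0 0;0 -0.01 0 0;0 -0.005 0 0;0 -0.003 0 0;0 -0.002 0 0;0 -0.002 0 0;0 -0.002 0 0;0 -0.001 0 0;0 0 0 0;0 0.003 0 0'; python3 -m pendant '0 0.02 0 0;0 0.03 0 0;0 0 0 0'; python3 -c "
from h import *
c=cap('scene');w=rings(c,(475,260));print(vase(c,(473,256)))
c=cap('top');w=rings(c,(475,260));b=belly(c,w)
"
```

```text
time_s: 9.68
eef_pos: [423.1, 181.6, 74.3]
ee_rot: [-0.0, 0.957, -0.291, 0.0]
force: [-0.3, 0.6, -0.2]
grip_width: 0.998
grip_force: 0.0
time_s: 10.05
eef_pos: [394.5, 139.2, 74.4]
ee_rot: [0.0, 0.956, -0.292, -0.0]
force: [0.8, 0.1, 0.1]
grip_width: 1.003
grip_force: 0.0
rings [477. 260.] score 8.83 vs edge 1.86
(array([477.3984375, 258.9296875]), np.float64(0.18725099601593626))
rings [475.5 261. ] score 10.87 vs edge 1.08
belly off best -0.5 -0.5 mean -0.4 -0.7 score 400.0
```

Centred: both cameras put the offset at about 1 mm or less. Now I'll shut the fingers and go behind the near pin to push it anticlockwise.

```bash
python3 -m pendant '0 0 -0.04 -0.14;0 0 0 -0.14;0 0 0 -0.139;0 0 0 0;0 0 0 0' 0; python3 -m pendant '-0.009 -0.045 0 0;-0.009 -0.045 0 0;-0.009 -0.045 0 0;0 0 0 0;0 0 0 0'; python3 -c "
from h import *
print(ctrl.sense()['joints'].round(2))
c=cap('scene');im=cv2.resize(c['color'][:,:,::-1],None,fx=3,fy=3); u,v=(proj(c,[440,260,90])*3).astype(int)
cv2.imwrite('pics/o7.png',im[max(v-250,0):max(v-250,0)+500,u-300:u+300])"
```

```text
time_s: 10.78
eef_pos: [395.4, 140.3, 114.2]
ee_rot: [-0.0, 0.996, -0.087, -0.0]
force: [-0.1, -0.2, 0.1]
grip_width: 0.003
grip_force: 0.0
time_s: 11.4
eef_pos: [391.6, 277.4, 114.1]
ee_rot: [0.0, 0.996, -0.086, -0.0]
force: [1.4, 0.0, 0.7]
grip_width: 0.001
grip_force: 0.0
[ 0.37  0.35  1.78 -0.    1.01  2.12]
```

View pics/o7.png

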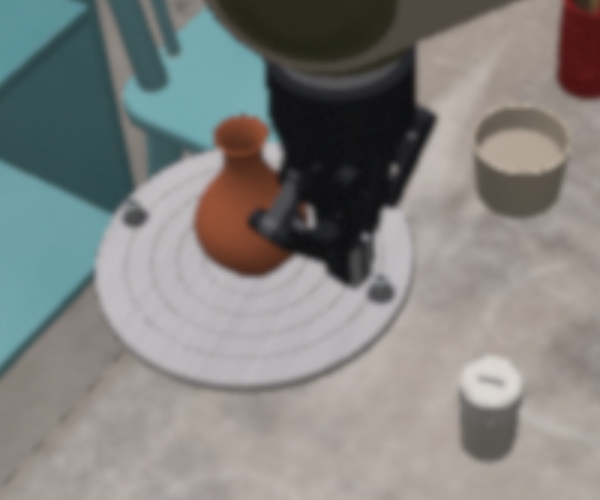

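The vase stands. The shut fingertips are at (355,280), above and behind the near pin at (380,290), and the knuckles point tangentially, clear of the vase. Going down and pushing round.

```bash
python3 -m pendant '0 0 0.025 0;0 0 0.018 0;0 0 0 0;0.0001 0.004 0 -0.05;0.0001 0.004 0 -0.05;0.0003 0.006 0 -0.07;0.0003 0.006 0 -0.07;0 0 0 0'; python3 -m pendant '0.0004 0.0085 0 -0.1;0.0004 0.0085 0 -0.1;0.0004 0.0085 0 -0.1;0.0004 0.0085 0 -0.1;0.0004 0.0085 0 -0.1;0.0004 0.0085 0 -0.1;0 0 0 0'; python3 -c "
from h import *
s=ctrl.sense();p=s['eef_pos'][:2]-[475.5,261];print(np.hypot(*p),np.degrees(np.arctan2(p[1],p[0])))
c=cap('scene');rings(c,(475,260));print(vase(c,(473,256)))
im=cv2.resize(c['color'][:,:,::-1],None,fx=3,fy=3); u,v=(proj(c,[440,260,90])*3).astype(int)
cv2.imwrite('pics/o8.png',im[max(v-250,0):max(v-250,0)+500,u-300:u+300])"
```

```text
time_s: 12.45
eef_pos: [391.4, 257.3, 72.2]
ee_rot: [-0.0, 0.999, 0.033, 0.001]
force: [-0.2, -0.7, 0.4]
grip_width: -0.003
grip_force: 0.0
time_s: 13.32
eef_pos: [409.3, 210.5, 71.8]
ee_rot: [0.0, 0.945, 0.326, 0.0]
force: [-1.0, 0.6, 0.1]
grip_width: 0.0
grip_force: 0.0
83.2499688070103 -142.64210112068625
rings [477. 260.] score 8.12 vs edge 1.72
(array([479.4335022 , 257.12869263]), np.float64(0.1848605577689243))
```

View pics/o8.png

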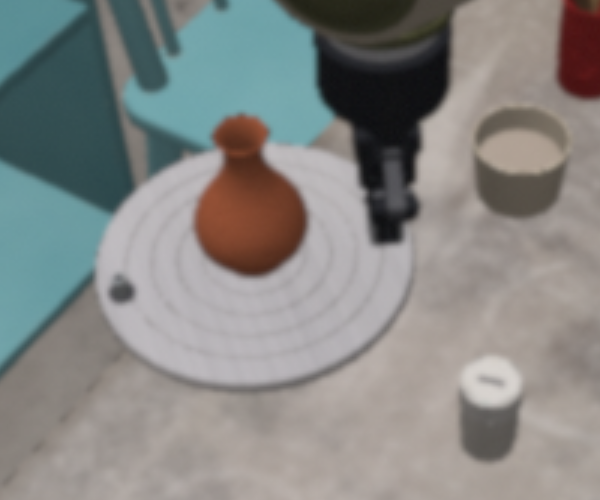

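The wheel is turning: the far pin moved from (135,214) to (122,290), and the vase still stands in place. Continuing.

```bash
python3 -m pendant '0.0004 0.0085 0 -0.1;0.0004 0.0085 0 -0.1;0.0004 0.0085 0 -0.1;0.0004 0.0085 0 -0.1;0.0004 0.0085 0 -0.1;0.0004 0.0085 0 -0.1;0.0004 0.0085 0 -0.1;0 0 0 0'; python3 -m pendant '0.0004 0.0085 0 -0.1;0.0004 0.0085 0 -0.1;0.0004 0.0085 0 -0.1;0.0004 0.0085 0 -0.1;0.0004 0.0085 0 -0.1;0.0004 0.0085 0 -0.1;0.0003 0.006 0 -0.07;0.0001 0.003 0 -0.035;0 0 0 0'; python3 -c "
from h import *
s=ctrl.sense();p=s['eef_pos'][:2]-[475.5,261];print(np.hypot(*p),np.degrees(np.arctan2(p[1],p[0])),s['joints'].round(2),s['ee_rot'])"
```

```text
time_s: 14.38
eef_pos: [458.6, 180.1, 71.4]
ee_rot: [0.0, 0.776, 0.631, 0.0]
force: [0.4, -0.1, -0.6]
grip_width: 0.0
grip_force: 0.0
time_s: 15.5
eef_pos: [516.4, 188.9, 71.3]
ee_rot: [-0.0, 0.51, 0.86, -0.0]
force: [-0.4, 0.3, -0.1]
grip_width: -0.003
grip_force: 0.0
82.90830213565908 -60.45505159300432 [ 0.14  0.54  1.61  0.    0.99 -0.36] [-4.40949647e-05  5.10112499e-01  8.60107688e-01 -2.02079661e-05]
```

```bash
python3 -m pendant '-0.001 -0.006 0 0;-0.001 -0.006 0 0;0 0 -0.03 0;-0.03 0 -0.03 0;-0.05 0 -0.03 0;-0.05 0 -0.03 0;0 0 0 0;0 0 0 0'; python3 -c "
from h import *
c=cap('scene');rings(c,(475,260));print(vase(c,(473,256)))
c=cap('top');w=rings(c,(475,260));b=belly(c,w)
im=cv2.resize(c['color'][:,:,::-1],None,fx=4,fy=4);u,q=(proj(c,[*w,66])*4).astype(int)
cv2.imwrite('pics/o9.png',im[q-250:q+250,u-250:u+250])"
```

```text
time_s: 16.5
eef_pos: [568.8, 67.4, 190.7]
ee_rot: [-0.001, 0.51, 0.86, -0.0]
force: [-1.2, 0.0, -0.5]
grip_width: 0.004
grip_force: 0.0
rings [477. 260.] score 9.08 vs edge 2.06
(array([479.78125 , 256.703125]), np.float64(0.18080888183980967))
rings [475.5 261. ] score 13.05 vs edge 1.53
belly off best 0.0 -0.5 mean -0.0 -0.4 score 399.0
```

View pics/o9.png

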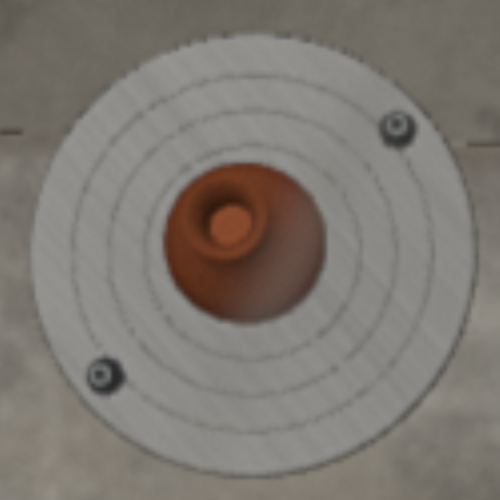

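The pins are now at (398,127) and (103,375), so the wheel has turned roughly 125°. The vase is within about 1 mm of the ring centre and the robot is clear.

```bash
python3 -c "
from rig import ctrl
print(ctrl.finish_job())"
```

```text
the job is handed in; nothing more can be done
None
```

The job is handed in, with no verdict returned: the vase stands within about 1 mm of the wheel's centre, the wheel has turned roughly 125° by pushing one pin, and the arm was clear of everything.

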